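Hold a specimen pot over the code reader

TASK

Slide the code reader's carriage by its orange knob all the way to the green end stop; only then lift the red-capped specimen pot out of its tray and carry it, higher than their tops, over the row formed by the tube rack and the tip box. Hold it upright and centred over the carriage's round glass window, with its underside about 15 mm above the glass and never touching the reader, so that the code underneath can be read. Finish while still holding it there, and leave everything else standing where it is.

Things in the scene. Friction and masses are not known exactly. Their poses are not given: they have to be found in the camera images.
- carriage (a joint): travel of the reader's carriage in m: 0 at the black end stop, 0.12 fully home against the green end stop (starts between 0 and 0.07). It slides with about 2 N of friction and stays where it is left.
- reader: code reader: fixed navy bed 200 x 250 mm. Origin on the work surface under the middle of the rails; z up. Its carriage, an aluminium slab 130 (x) x 90 (y) mm, top 45 mm above the work surface, slides along y: green end stop at -y, black one at +y (tops 45 mm high). A navy housing 70 mm high runs along its +x side, x = 80 to 130 mm.
- window (a point): centre of the upper face of the round pale-blue glass window (38 mm across, in a black ring) on the carriage, 46 mm above the work surface; it moves with the carriage. Axes as the reader's.
- knob_top (a point): centre of the top of the carriage's upright orange knob, a cylinder 18 mm across and 42 mm tall standing on the carriage, its top 87 mm above the work surface, 68 mm from the window's centre towards the reader's -x side. Moves with the carriage.
- tray: fixed grey tray 220 (x) x 65 (y) x 25 mm with three round sockets 15 mm deep and 36 mm across in a row along its x axis, at -70, 0 and +70 mm. Origin at the centre of its underside on the work surface; z up.
- pot_red: the specimen pot to hold: upright cylinder 32 mm across and 75 mm tall, white with a red cap (top 23 mm), 40 to 85 g, loose. Origin at the centre of its underside, z up along the pot. It stands in one of the tray's sockets, its underside 10 mm above the work surface, its top at 85 mm.
- pot_blue: same pot with a blue cap, in another socket; leave it there. Origin at the centre of its underside.
- pot_green: same pot with a green cap, in another socket; leave it there. Origin at the centre of its underside.
- tube_rack: loose white rack 170 (x) x 85 (y) mm, 50 mm high, full of upright tubes with orange and red caps that reach 105 mm; stands between the tray and the reader, in one row with the tip box. Origin at the centre of its underside.
- tip_box: loose pale box 122 (x) x 85 (y) mm with yellow pipette tips that reach 102 mm; stands between the tray and the reader. Origin at the centre of its underside.

How it is judged (in metres and radians):
On the way, in this order (a step that is already met when the one before it is completed fails the run):
1. the carriage is fully home at the green end stop (within 5 mm) while the red-capped pot still stands in its tray (value of joint carriage above 0.115 m and distance of pot_red from where it was at the start of the episode below 0.015 m), for 0.2 s.
2. the red-capped pot, held by the fingers, passes over the row of tube rack and tip box with its underside higher than 100 mm (height (world z) of pot_red above 0.1 m and world y of pot_red between -0.02 and 0.1 m and contact force between the fingers and pot_red above 0.3 N), for 0.05 s.
At the end, for the whole second after the job is handed in: The fingers hold the red-capped pot still and upright (within 7 degrees), its axis within 8 mm of the window's centre and its underside 4 to 26 mm above the glass, not touching the reader; the carriage is within 5 mm of the green end stop; all else is within 20 mm of where it stood (value of joint carriage above 0.115 m and horizontal distance between pot_red and window below 0.008 m and z of pot_red in the frame of window between 0.004 and 0.026 m and angle between pot_red's own z axis and vertical below 0.12 rad and linear speed of pot_red below 0.02 m/s and contact force between the fingers and pot_red above 0.5 N and contact force between pot_red and reader below 0.05 N and distance of each of pot_blue, pot_green, tube_rack, tip_box from where it was at the start of the episode below 0.02 m); the arm keeps its last pose, push and grip.
It fails at once if the red-capped pot touches the code reader (contact force between pot_red and reader above 0.5 N).
It fails at once if another pot, the tube rack or the tip box is shifted by more than 20 mm or tipped (distance of any of pot_blue, pot_green, tube_rack, tip_box from where it was at the start of the episode above 0.02 m or angle between any of pot_blue, pot_green, tube_rack, tip_box's own z axis and vertical above 0.3 rad).
It also fails if it takes over 58 s, if anything falls off the work surface, if the arm or the gripper's body presses on something with over 40 N, if the wrist force passes 120 N, or if a joint passes its speed limit or range.

ROBOT

A 6-joint arm with a two-finger parallel gripper is mounted at the origin on the work surface. World frame = base frame: x ahead of the robot, y to its left, z up, the work surface at z = 0. Lengths are in mm, angles in degrees, forces in N, time in s.
With the tool pointing down it reaches from about 300 to 850 mm from the base axis. Payload 4.2 kg.
Tool frame: the origin (TCP) lies at the very end of the fingers, on their centre line; the grasp point (between the pads) lies 19 mm behind it; z points along the fingers, y is the line along which they close (so a half turn about z gives the same grasp; the last joint's range is limited). The gripper opens to 91 mm and grips with 3 to 60 N. Pads are 32 mm wide; open, the fingers measure 118 mm over their backs; the gripper's body (76 mm by 178 mm) begins 60 mm behind the grasp point.
Start: joints at [-78.151, 18.312, 89.639, -0, 72.044, -1.146], TCP at [129.297, -560.293, 183.676] pointing down, gripper open.
Joint ranges: [-177.97, 177.97], [-48.28, 115.42], [12.27, 149.76], [-77.06, 257.06], [2.81, 150.46], [-146.56, 146.56]. Speed limits (degrees/s): [147.25, 147.25, 180, 180, 180, 180].

INTERFACE

Orientations are given as [roll, pitch, yaw] about the fixed x, y, z axes, in that order (R = Rz(yaw) Ry(pitch) Rx(roll)).
In Python, from workcell import env, grab_frame gives the robot as it stands. The module is installed in compiled form; this text tells all that it offers.
- The arm moves only by the tool move_arm, never from a script. Its argument "plan" is a list of rows, each an object of numbers: "tx", "ty", "tz": the shift along the tool's x, y, z in cm; "wx", "wy", "wz": the turn, a rotation vector about the tool's x, y, z in rad. In form: [{"tx": .., "ty": .., "tz": .., "wx": .., "wy": .., "wz": ..}, ...]. A call has 1 to 12 rows; each row shifts and turns the commanded pose from where the row before left it, along the tool's axes as they then stand; what a row does not reach is not made up. A row lasts 1/12 s, in which the tool goes at most 41.7 mm and 7.16 degrees, less where a joint would pass 70% of its speed; a pose out of reach is approached as far as the arm can. A call is refused whole if a number of a shift passes 4.17 or a number of a turn 0.125, either way. A call with a gripper value outside its range is refused whole. "gripper" is the finger opening in cm, from 0 to 9.12, set as the call begins (left out, the last holds). The fingers move at their own pace and stop on an object; "force" is the grip in N (left out, the last holds). Time passes only in rows, so rows that do not move let the fingers close. It gives the time, the measured TCP pose, the force, the opening and the grip force at its end, in the units of the state.
- env.state(): the state, without advancing time (a new reading comes with each control period).
- grab_frame(name): name is "scene" or "top" or "wrist"; returns a dict with "color" (480x640x3 uint8, red, green, blue), "vfov" (degrees; the focal length in pixels is half the picture's height over the tangent of half this angle, whatever the lens; pixels are square), "cx", "cy" (the principal point, pixels), "view" (4x4, takes a point from world to camera coordinates). Camera axes: x right, y up, looking along -z (the intrinsics and any distortion apply to the point x, -y, -z); pixel columns grow to the right and rows downward; lengths in mm; the calibration is good to about 2 mm. A picture is of the moment at which its call begins. There is no depth.
- env.job_done(): hands the job in; it is judged then, once.
The state is a dict: "time_s": time; "qpos": joint angles; "qvel": joint speeds; "effort": joint torques, N m; "ee_pos": TCP position; "ee_rot": TCP orientation; "force": force on the tool from outside, world axes, zero at the start; "torque": the same for the moment, N m; "gripper_width": finger opening in mm; "gripper_force": force on a finger pad.
Only numpy, scipy, OpenCV 4.12 (cv2) and the standard library are available. Lean on these libraries where they do the work, as an engineer would, in place of code of your own. Each camera call takes 0.05 s, during which the arm holds its last target. There are 200 camera calls.

## Working session

There is one attempt and no reset: what is moved stays moved. The work goes in short steps, Python scripts to look and compute and a tool call to move; the robot and the scene stay as the last step left them, time stands still between calls to the robot, and variables do not carry over. Pictures are saved under pics/ and viewed, at most 10 in all, crops included, and the job is handed in when it is done.

Besides the shell and the picture viewer there is one more tool, called after "Request:" as a command line: name --argument value ..., lists and objects as JSON in quotes. move_arm: Moves the arm, as the interface text tells. Its arguments: {"type":"object","properties":{"plan":{"type":"array","items":{"type":"object","properties":{"tx":{"type":"number"},"ty":{"type":"number"},"tz":{"type":"number"},"wx":{"type":"number"},"wy":{"type":"number"},"wz":{"type":"number"}}}},"gripper":{"type":"number"},"force":{"type":"number"}},"required":["plan"]}

```bash
mkdir -p pics; cat > h.py <<'E'
import numpy as np, cv2
from workcell import env, grab_frame
def save(f,n): cv2.imwrite(n,f["color"][:,:,::-1])
def ray(f,u,v):
    fl=240/np.tan(np.radians(f["vfov"])/2); V=np.array(f["view"])
    R=V[:3,:3];t=V[:3,3]
    d=R.T@np.array([(u-f["cx"])/fl,-(v-f["cy"])/fl,-1.]); return -R.T@t,d/np.linalg.norm(d)
def plane(f,u,v,z):
    o,d=ray(f,u,v); return o+d*(z-o[2])/d[2]
def proj(f,p):
    fl=240/np.tan(np.radians(f["vfov"])/2); V=np.array(f["view"]); c=V[:3,:3]@np.array(p)+V[:3,3]
    return f["cx"]+fl*c[0]/-c[2], f["cy"]-fl*c[1]/-c[2]
def tri(rs):
    A=0;b=0
    for o,d in rs:
        M=np.eye(3)-np.outer(d,d);A=A+M;b=b+M@o
    p=np.linalg.solve(A,b); return p,[np.linalg.norm(np.cross(p-o,d)) for o,d in rs]
E
python3 - <<'E'
from h import *
for n in ("top","scene"):
    f=grab_frame(n); save(f,f"pics/{n}0.png"); print(n,[k for k in f],f["vfov"],f["cx"],f["cy"],np.round(f["view"],3).tolist())
s=env.state();print(s)
E
```

```text
top ['color', 'vfov', 'cx', 'cy', 'view'] 46.02269691247176 312.6890726566017 236.59833708220623 [[-0.006, -1.0, 0.006, 38.41], [0.984, -0.005, 0.177, -523.779], [-0.177, 0.007, 0.984, -1111.547], [0.0, 0.0, 0.0, 1.0]]
scene ['color', 'vfov', 'cx', 'cy', 'view'] 53.80286189461341 324.01310664706193 231.22619905395766 [[0.143, 0.99, -0.016, -97.235], [-0.612, 0.101, 0.784, 251.412], [0.778, -0.103, 0.62, -1226.186], [0.0, 0.0, 0.0, 1.0]]
{'time_s': 0.1, 'qpos': array([-7.81521664e+01,  1.83479590e+01,  8.97006364e+01, -9.36456100e-04,
        7.20440001e+01, -1.14663634e+00]), 'qvel': array([ 0.04568591, -0.14105335, -0.1432908 ,  0.05522931, -0.02496568,
        0.05746919]), 'effort': array([ 7.43188211e-04, -4.13333702e+01, -2.32508987e+01,  7.29344529e-02,
        4.21973958e-02, -5.90425884e-05]), 'ee_pos': array([ 129.1758193 , -559.77693562,  182.8963192 ]), 'ee_rot': array([-1.79907405e+02, -9.62753359e-04,  1.29947586e+01]), 'force': array([ 0.73770656,  0.01034193, -0.2040937 ]), 'torque': array([-0.02902475, -0.00023042, -0.06465343]), 'gripper_force': 0.0, 'gripper_width': 90.85912408532278}
```

View pics/top0.png

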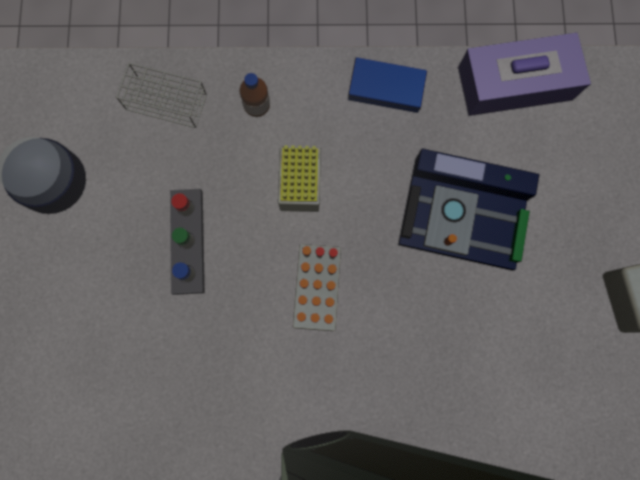

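View pics/scene0.png

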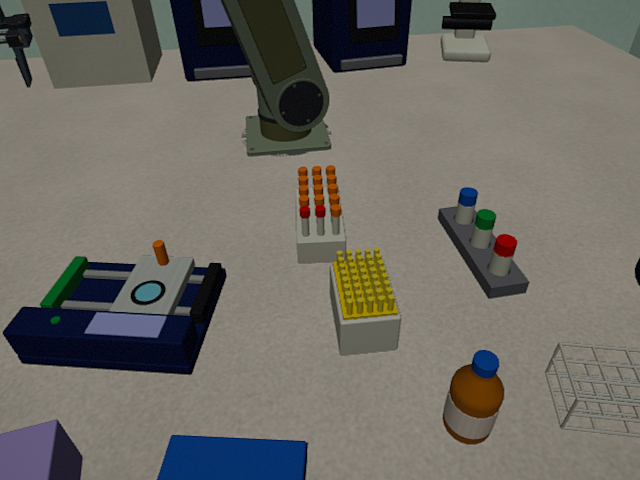

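The top view shows the tray with red (180,202), green (181,236) and blue (181,271) caps. The window is at (453,210), the knob at (451,239), the green stop at (521,236) on the right (-y), and the tip box and rack are mid-image. The scene view shows the same layout, with the red cap at (505,245), the knob at (160,252) and the window at (148,292).

```bash
cat > m.py <<'E'
from h import *
def blobs(f,lo,hi,box,n=1):
    h=cv2.cvtColor(f["color"],cv2.COLOR_RGB2HSV); m=cv2.inRange(h,np.array(lo),np.array(hi))
    x0,y0,x1,y1=box; k=np.zeros_like(m);k[y0:y1,x0:x1]=m[y0:y1,x0:x1]
    c,_=cv2.findContours(k,cv2.RETR_EXTERNAL,cv2.CHAIN_APPROX_NONE)
    return sorted(c,key=cv2.contourArea)[::-1][:n]
E
python3 - <<'E'
from m import *
T=grab_frame("top");S=grab_frame("scene")
R=[]
items={"red":((0,150,60),(8,255,255),(165,190,195,215),(490,230,525,262)),
"knob":((3,150,60),(20,255,255),(435,225,465,250),(145,235,175,270)),
"win":((80,15,90),(110,160,255),(438,195,470,225),(125,275,172,310)),
"green":((50,150,30),(75,255,255),(505,200,535,270),(35,250,95,315)),
"gcap":((45,100,20),(80,255,255),(165,222,195,250),(470,205,500,240)),
"bcap":((100,150,50),(125,255,255),(165,258,195,285),(455,185,482,210))}
for k,(lo,hi,bt,bs) in items.items():
    for nm,f,b in(("T",T,bt),("S",S,bs)):
        c=blobs(f,lo,hi,b)
        if not c: print(k,nm,"none");continue
        c=c[0]; x,y,w,h=cv2.boundingRect(c); M=cv2.moments(c)
        cen=(M['m10']/M['m00'],M['m01']/M['m00'])
        e=cv2.fitEllipse(c) if len(c)>5 else None
        print(k,nm,(x,y,w,h),np.round(cen,1),"ell",np.round(e[0],1),np.round(e[1],1),round(e[2]), "minrect",np.round(cv2.boxPoints(cv2.minAreaRect(c)),0).tolist() if k=="green" else "")
        for z in (46,74,85,87): R.append((k,nm,z,np.round(plane(f,*cen,z)[:2],1)))
        
    cT=blobs(T,lo,hi,bt);cS=blobs(S,lo,hi,bs)
    if cT and cS:
        g=lambda c:(lambda M:(M['m10']/M['m00'],M['m01']/M['m00']))(cv2.moments(c))
        print("  tri",*tri([ray(T,*g(cT[0])),ray(S,*g(cS[0]))]))
def crop(f,x0,y0,x1,y1,s): return cv2.resize(f["color"][y0:y1,x0:x1,::-1],None,fx=s,fy=s,interpolation=cv2.INTER_CUBIC)
a=crop(T,395,145,545,275,4);cv2.imwrite("pics/reader.png",np.clip(a*1.5,0,255))
# tray, rack and box extents on ground-ish
for n,p,z in [("tray",(171,190),25),("tray",(201,189),25),("tray",(204,293),25),("tray",(172,294),25),("rack",(301,246),50),("rack",(340,248),50),("rack",(335,330),50),("rack",(294,327),50),("box",(281,146),100),("box",(319,147),100),("box",(319,204),100),("box",(279,204),100)]: print(n,p,np.round(plane(T,*p,z)[:2]))
for z,p in [(45,(417,185)),(45,(403,236)),(45,(528,210)),(45,(518,262)),(70,(421,151)),(70,(537,175)),(0,(400,243)),(0,(516,269))]: print(p,z,np.round(plane(T,*p,z)[:2]))
E
```

```text
red T (172, 194, 15, 15) [179.2 200.9] ell [179.2 200.9] [13.7 14. ] 124 minrect 
red S (494, 234, 23, 23) [505.  245.2] ell [505.  245.2] [21.3 22.9] 19 minrect 
  tri [593.31601067 303.93621586  75.19262865] [np.float64(0.6136268848260311), np.float64(0.6136268848259996)]
knob T (448, 235, 8, 8) [451.4 238.3] ell [451.4 238.4] [6.4 7.6] 55 minrect 
knob S (153, 240, 16, 25) [159.9 252. ] ell [159.9 251.9] [10.3 29.1] 164 minrect 
  tri [ 514.60652258 -242.0686471    69.91678217] [np.float64(1.159471699132963), np.float64(1.1594716991329623)]
win T (438, 195, 32, 30) [453.5 209.5] ell [453.5 209.5] [34.2 36.9] 90 minrect 
win S (135, 283, 26, 18) [147.5 291.8] ell [147.5 291.8] [15.8 26.1] 71 minrect 
  tri [ 579.37351226 -256.48299393   47.04030275] [np.float64(0.10571974876325395), np.float64(0.1057197487632378)]
green T (512, 209, 16, 53) [519.3 235.2] ell [519.4 234.9] [ 8.7 69.5] 9 minrect [[511.0, 260.0], [519.0, 209.0], [528.0, 210.0], [519.0, 262.0]]
green S (40, 257, 50, 51) [ 64.  283.5] ell [ 64.5 283.5] [19.1 60.1] 38 minrect [[39.0, 305.0], [78.0, 252.0], [94.0, 263.0],
[... 651 characters left out ...]
float64(0.3480692669183007)]
tray (171, 190) [630. 334.]
tray (201, 189) [632. 271.]
tray (204, 293) [412. 259.]
tray (172, 294) [410. 324.]
rack (301, 246) [504.  59.]
rack (340, 248) [500. -20.]
rack (335, 330) [335.  -8.]
rack (294, 327) [341.  74.]
box (281, 146) [700.  98.]
box (319, 147) [697.  22.]
box (319, 204) [580.  23.]
box (279, 204) [580. 102.]
(417, 185) 45 [ 633. -183.]
(403, 236) 45 [ 525. -150.]
(528, 210) 45 [ 578. -412.]
(518, 262) 45 [ 469. -383.]
(421, 151) 70 [ 698. -190.]
(537, 175) 70 [ 646. -426.]
(400, 243) 0 [ 518. -151.]
(516, 269) 0 [ 460. -395.][ WARN:0@0.645] global loadsave.cpp:1063 imwrite_ Unsupported depth image for selected encoder is fallbacked to CV_8U.
```

View pics/reader.png

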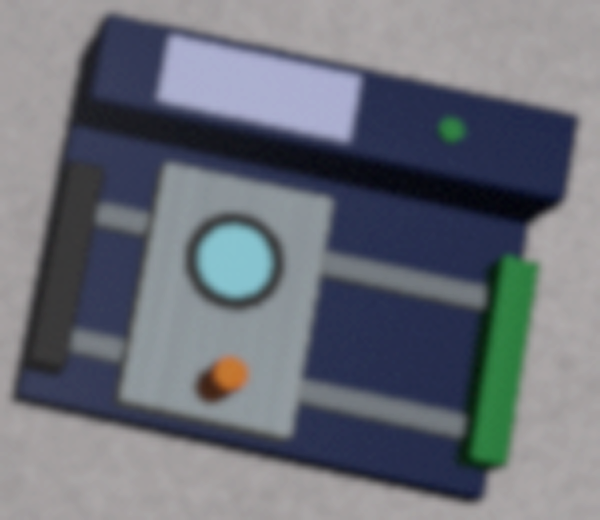

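Request:
move_arm --plan '[{"wz": 0.111},{"wz": 0.111},{"wz": 0.111},{"wz": 0.112},{"tx": 2.19,"ty": -2.81},{"tx": 2.19,"ty": -2.81},{"tx": 2.19,"ty": -2.81},{"tx": 2.19,"ty": -2.81},{"tx": 2.19,"ty": -2.81},{"tx": 2.19,"ty": -2.81},{"tx": 2.19,"ty": -2.81},{"tx": 2.19,"ty": -2.81}]' --gripper 5 --force 8

```text
schema error: expected keys tx, ty, tz, wx, wy, wz
```

Request:
move_arm --plan '[{"tx": 2.19,"ty": -2.81},{"tx": 2.19,"ty": -2.81},{"tx": 2.19,"ty": -2.81},{"tx": 2.19,"ty": -2.81},{"tx": 2.19,"ty": -2.81},{"tx": 2.19,"ty": -2.81},{"tz": 0},{"tz": 0},{"tz": 0}]'

```text
schema error: expected keys tx, ty, tz, wx, wy, wz
```

```bash
python3 - <<'E'
from m import *
f=grab_frame("wrist");save(f,"pics/w1.png");s=env.state();print(s["ee_pos"],s["ee_rot"],s["gripper_width"])
print("expected knob px",proj(f,(513,-241.8,87)),proj(f,(513,-241.8,45)))
E
```

```text
[ 129.26048027 -560.06609179  183.27801477] [-1.79958363e+02 -8.21946198e-04  1.29953357e+01] 91.30130767230027
expected knob px (np.float64(-89.73843917951723), np.float64(-573.9623892091811)) (np.float64(-14.252834386478582), np.float64(-445.3988464173598))
```

View pics/w1.png

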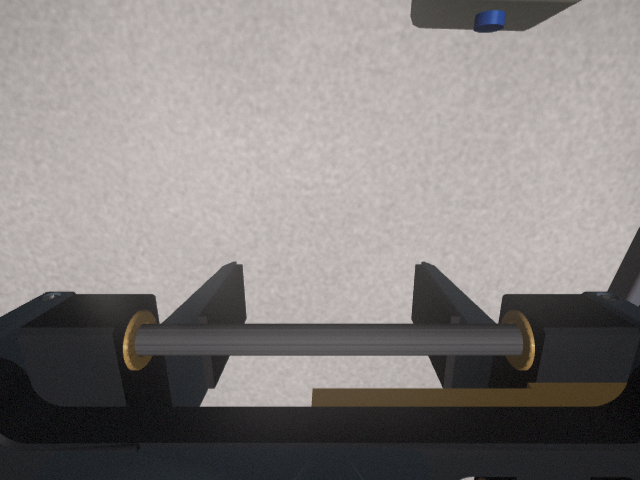

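The move was refused because every row needs all six keys. The picture shows the arm still at its start, with the open fingers at about x=240 and x=415. I'll send it again with all the keys.

Request:
move_arm --plan '[{"tx": 0,"ty": 0,"tz": 0,"wx": 0,"wy": 0,"wz": 0.111},{"tx": 0,"ty": 0,"tz": 0,"wx": 0,"wy": 0,"wz": 0.111},{"tx": 0,"ty": 0,"tz": 0,"wx": 0,"wy": 0,"wz": 0.111},{"tx": 0,"ty": 0,"tz": 0,"wx": 0,"wy": 0,"wz": 0.112},{"tx": 2.19,"ty": -2.81,"tz": 0,"wx": 0,"wy": 0,"wz": 0},{"tx": 2.19,"ty": -2.81,"tz": 0,"wx": 0,"wy": 0,"wz": 0},{"tx": 2.19,"ty": -2.81,"tz": 0,"wx": 0,"wy": 0,"wz": 0},{"tx": 2.19,"ty": -2.81,"tz": 0,"wx": 0,"wy": 0,"wz": 0},{"tx": 2.19,"ty": -2.81,"tz": 0,"wx": 0,"wy": 0,"wz": 0},{"tx": 2.19,"ty": -2.81,"tz": 0,"wx": 0,"wy": 0,"wz": 0},{"tx": 2.19,"ty": -2.81,"tz": 0,"wx": 0,"wy": 0,"wz": 0},{"tx": 2.19,"ty": -2.81,"tz": 0,"wx": 0,"wy": 0,"wz": 0}]' --gripper 5 --force 8

```text
time_s: 1.25
ee_pos: [350.0, -377.4, 183.7]
ee_rot: [180.0, -0.0, -12.5]
force: [0.3, -0.6, 0.4]
gripper_width: 50.3
gripper_force: 0.0
```

Request:
move_arm --plan '[{"tx": 2.19,"ty": -2.81,"tz": 0,"wx": 0,"wy": 0,"wz": 0},{"tx": 2.19,"ty": -2.81,"tz": 0,"wx": 0,"wy": 0,"wz": 0},{"tx": 2.19,"ty": -2.81,"tz": 0,"wx": 0,"wy": 0,"wz": 0},{"tx": 2.19,"ty": -2.81,"tz": 0,"wx": 0,"wy": 0,"wz": 0},{"tx": 2.19,"ty": -2.81,"tz": 0,"wx": 0,"wy": 0,"wz": 0},{"tx": 2.19,"ty": -2.81,"tz": 0,"wx": 0,"wy": 0,"wz": 0},{"tx": 0,"ty": 0,"tz": 0,"wx": 0,"wy": 0,"wz": 0},{"tx": 0,"ty": 0,"tz": 0,"wx": 0,"wy": 0,"wz": 0},{"tx": 0,"ty": 0,"tz": 0,"wx": 0,"wy": 0,"wz": 0}]'

```text
time_s: 2.0
ee_pos: [513.3, -242.6, 183.4]
ee_rot: [180.0, 0.1, -12.5]
force: [-0.4, -0.2, -0.0]
gripper_width: 50.1
gripper_force: 0.0
```

```bash
python3 - <<'E'
from m import *
f=grab_frame("wrist");save(f,"pics/w2.png");s=env.state();print(s["time_s"],s["ee_pos"],s["ee_rot"],s["gripper_width"])
print("expected knob px",proj(f,(513,-241.8,87)),proj(f,(513,-241.8,45)),"win",proj(f,(579.4,-256.5,46)))
E
```

```text
2.05 [ 512.98572164 -243.04545956  183.49124505] [ 1.79978665e+02  4.51323479e-02 -1.25317895e+01] 50.21910539701992
expected knob px (np.float64(328.8657373865503), np.float64(232.0241500528398)) (np.float64(328.83490874701107), np.float64(221.22244091600444)) win (np.float64(328.79300091211815), np.float64(152.01988084920043))
```

View pics/w2.png

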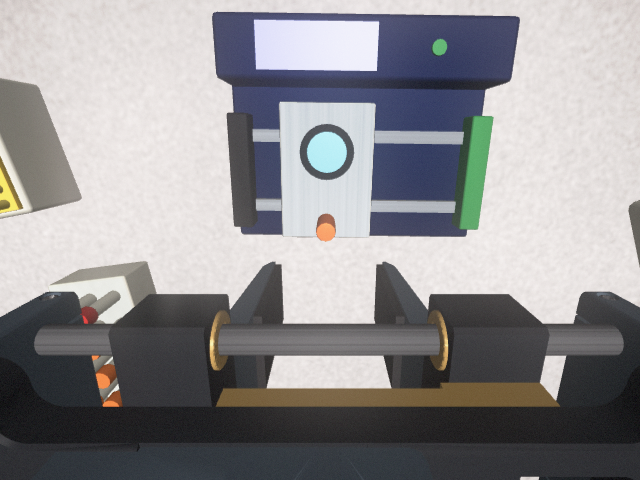

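The wrist view puts the knob top at (326,232) and the window at (327,152), both within 3 px of prediction. I'll descend and grip the knob.

Request:
move_arm --plan '[{"tx": 0,"ty": 0,"tz": 2.1,"wx": 0,"wy": 0,"wz": 0},{"tx": 0,"ty": 0,"tz": 2.1,"wx": 0,"wy": 0,"wz": 0},{"tx": 0,"ty": 0,"tz": 2.1,"wx": 0,"wy": 0,"wz": 0},{"tx": 0,"ty": 0,"tz": 2.1,"wx": 0,"wy": 0,"wz": 0},{"tx": 0,"ty": 0,"tz": 2.1,"wx": 0,"wy": 0,"wz": 0},{"tx": 0,"ty": 0,"tz": 2.1,"wx": 0,"wy": 0,"wz": 0},{"tx": 0,"ty": 0,"tz": 0,"wx": 0,"wy": 0,"wz": 0},{"tx": 0,"ty": 0,"tz": 0,"wx": 0,"wy": 0,"wz": 0}]'

```text
time_s: 2.72
ee_pos: [512.4, -243.3, 57.2]
ee_rot: [-180.0, 0.1, -12.6]
force: [0.8, 0.7, -0.6]
gripper_width: 50.2
gripper_force: 0.0
```

Request:
move_arm --plan '[{"tx": 0,"ty": 0,"tz": 0,"wx": 0,"wy": 0,"wz": 0},{"tx": 0,"ty": 0,"tz": 0,"wx": 0,"wy": 0,"wz": 0},{"tx": 0,"ty": 0,"tz": 0,"wx": 0,"wy": 0,"wz": 0},{"tx": 0,"ty": 0,"tz": 0,"wx": 0,"wy": 0,"wz": 0},{"tx": 0,"ty": 0,"tz": 0,"wx": 0,"wy": 0,"wz": 0},{"tx": 0,"ty": 0,"tz": 0,"wx": 0,"wy": 0,"wz": 0},{"tx": 0,"ty": 0,"tz": 0,"wx": 0,"wy": 0,"wz": 0},{"tx": 0,"ty": 0,"tz": 0,"wx": 0,"wy": 0,"wz": 0}]' --gripper 0.5 --force 10

```text
time_s: 3.38
ee_pos: [513.8, -242.5, 57.7]
ee_rot: [180.0, -0.0, -12.5]
force: [-0.4, 1.1, -0.4]
gripper_width: 5.1
gripper_force: 0.0
```

```bash
python3 - <<'E'
from m import *
f=grab_frame("wrist");S=grab_frame("scene")
a=S["color"][200:340,20:260,::-1]
a=cv2.resize(a,None,fx=2,fy=2); b=cv2.resize(f["color"][:,:,::-1],(480,360))
c=np.zeros((640,480,3),np.uint8);c[:280]=a;c[280:]=b; cv2.imwrite("pics/c3.png",cv2.resize(c,(450,600)))
s=env.state();print(s["ee_pos"],s["gripper_width"],s["force"])
for k,z in(("top",87),("base",45)): print(k,proj(f,(513,-241.8,z)),proj(S,(513,-241.8,z)))
E
```

```text
[ 513.79241344 -242.56244348   57.62056295] 4.952160837085012 [ 0.19211164 -0.29768169 -0.04582938]
top (np.float64(329.35344822754354), np.float64(292.87486444788453)) (np.float64(156.92768643643828), np.float64(243.10747358583635))
base (np.float64(329.2392747301769), np.float64(265.64547207586804)) (np.float64(162.95237355633512), np.float64(262.82825357482125))
```

View pics/c3.png

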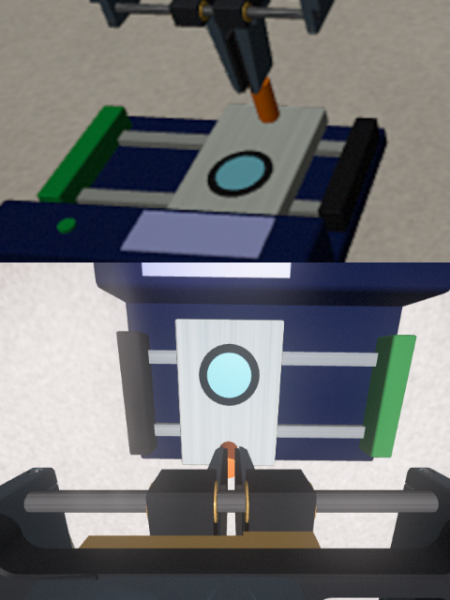

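The composite shows the knob, at scene px (160,252), standing on the camera side of the closed fingers. The fingertips appear at about (150,247), so they look offset from it. I'll zoom in with the predicted points marked.

```bash
python3 - <<'E'
from m import *
f=grab_frame("wrist");S=grab_frame("scene");T=grab_frame("top")
s=env.state();p=s["ee_pos"]
pts={"tcp":p,"gr":p+[0,0,19],"x-25":p+[-24.4,5.4,0],"up60":p+[0,0,60]}
def mk(F,x0,y0,x1,y1,k):
    a=cv2.resize(F["color"][y0:y1,x0:x1,::-1],None,fx=k,fy=k,interpolation=cv2.INTER_CUBIC)
    for (n,q),c in zip(pts.items(),[(0,0,255),(255,0,255),(0,255,0),(255,255,0)]):
        u,v=proj(F,q); cv2.circle(a,(int((u-x0+.5)*k),int((v-y0+.5)*k)),3,c,1); print(n,u,v)
    return a
a=mk(S,100,200,220,290,5);b=mk(f,270,240,390,330,5);t=mk(T,380,130,540,250,3)
c=np.zeros((900,1080,3),np.uint8);c[:450,:600]=a;c[450:,:600]=b;c[:360,600:]=t
cv2.imwrite("pics/c4.png",cv2.resize(c,(720,600)))
E
```

```text
tcp 160.6419250903821 257.4211660253784
gr 157.90115600046278 248.48340974800198
x-25 165.81611072935792 247.44715625435748
up60 151.68488282227472 228.2118973376395
tcp 330.1691766292819 271.35069500473065
gr 330.3032817434324 283.5990294022414
x-25 330.17182468651816 307.45569445324594
up60 330.69846612025856 319.6927341553974
tcp 449.55339837069783 239.87235924288737
gr 451.8803910254835 238.23908550126987
x-25 447.48602893944076 251.76586933446774
up60 457.17411874460015 234.52351447824822
```

View pics/c4.png

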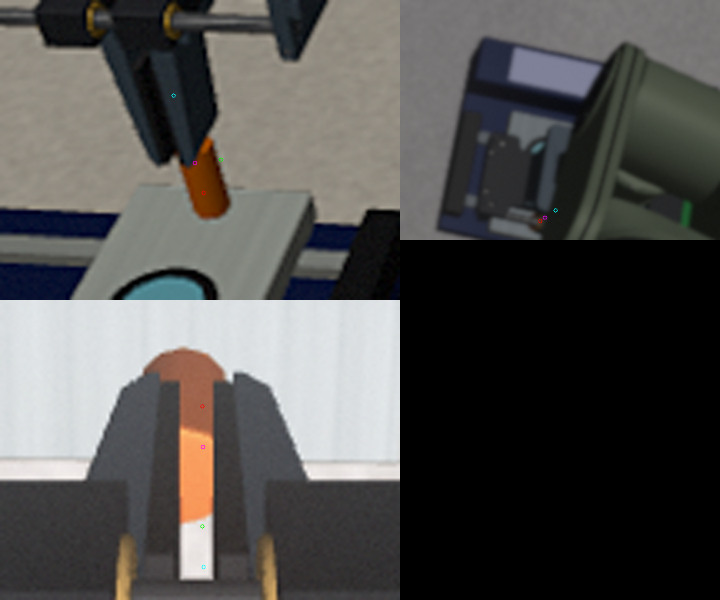

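The zoom shows the finger ends about at the height of the knob's top: scene px about (150–158, 249), wrist v about 264. They seem to have closed above the knob. I'll triangulate the tips.

```bash
python3 - <<'E'
from m import *
f=grab_frame("wrist");S=grab_frame("scene");s=env.state();p=s["ee_pos"]
print("cam",ray(f,320,240),p)
for w in((329,263),):
  for sc in((153.5,249.5),(155,249.5),(152,249)):
    q,e=tri([ray(f,*w),ray(S,*sc)]); print(w,sc,np.round(q,1),np.round(e,1),np.round(q-p,1))
for dz in(0,20,28,30,35,40):
  for dx in (-16,0,16):
    q=p+np.array([.976*dx,-.216*dx,dz]);print(dz,dx,np.round(proj(f,q),0),np.round(proj(S,q),0))
E
```

```text
cam (array([ 591.55349497, -258.98168545,  258.5102966 ]), array([-0.26947866,  0.08600765, -0.95915793])) [ 513.78686247 -242.60097869   57.60659619]
(329, 263) (153.5, 249.5) [ 530.  -245.    88.1] [0.5 0.5] [16.3 -2.4 30.5]
(329, 263) (155, 249.5) [ 528.9 -244.1   86.4] [1.5 1.5] [15.1 -1.5 28.8]
(329, 263) (152, 249) [ 531.4 -245.8   90.9] [0.1 0.1] [17.6 -3.2 33.3]
0 -16 [330. 295.] [164. 251.]
0 0 [330. 271.] [161. 257.]
0 16 [330. 247.] [157. 264.]
20 -16 [330. 310.] [161. 242.]
20 0 [330. 284.] [158. 248.]
20 16 [330. 258.] [154. 255.]
28 -16 [330. 316.] [160. 238.]
28 0 [330. 290.] [157. 244.]
28 16 [330. 263.] [153. 251.]
30 -16 [330. 318.] [160. 237.]
30 0 [330. 292.] [156. 243.]
30 16 [330. 264.] [153. 250.]
35 -16 [330. 323.] [159. 234.]
35 0 [330. 296.] [156. 241.]
35 16 [330. 267.] [152. 247.]
40 -16 [330. 328.] [158. 232.]
40 0 [331. 300.] [155. 238.]
40 16 [331. 271.] [151. 245.]
```

The finger ends are really about 30 mm above the reported TCP, so they closed just over the knob. I'll open, go 28 mm lower and grip again.

Request:
move_arm --plan '[{"tx": 0,"ty": 0,"tz": 0,"wx": 0,"wy": 0,"wz": 0},{"tx": 0,"ty": 0,"tz": 0,"wx": 0,"wy": 0,"wz": 0},{"tx": 0,"ty": 0,"tz": 0,"wx": 0,"wy": 0,"wz": 0},{"tx": 0,"ty": 0,"tz": 0,"wx": 0,"wy": 0,"wz": 0},{"tx": 0,"ty": 0,"tz": 0,"wx": 0,"wy": 0,"wz": 0},{"tx": 0,"ty": 0,"tz": 0,"wx": 0,"wy": 0,"wz": 0},{"tx": 0,"ty": 0,"tz": 0.7,"wx": 0,"wy": 0,"wz": 0},{"tx": 0,"ty": 0,"tz": 0.7,"wx": 0,"wy": 0,"wz": 0},{"tx": 0,"ty": 0,"tz": 0.7,"wx": 0,"wy": 0,"wz": 0},{"tx": 0,"ty": 0,"tz": 0.7,"wx": 0,"wy": 0,"wz": 0},{"tx": 0,"ty": 0,"tz": 0,"wx": 0,"wy": 0,"wz": 0}]' --gripper 5

```text
time_s: 4.65
ee_pos: [512.4, -241.9, 27.6]
ee_rot: [-180.0, 0.2, -12.5]
force: [0.5, 0.3, -0.7]
gripper_width: 50.2
gripper_force: 0.0
```

Request:
move_arm --plan '[{"tx": 0,"ty": 0,"tz": 0,"wx": 0,"wy": 0,"wz": 0},{"tx": 0,"ty": 0,"tz": 0,"wx": 0,"wy": 0,"wz": 0},{"tx": 0,"ty": 0,"tz": 0,"wx": 0,"wy": 0,"wz": 0},{"tx": 0,"ty": 0,"tz": 0,"wx": 0,"wy": 0,"wz": 0},{"tx": 0,"ty": 0,"tz": 0,"wx": 0,"wy": 0,"wz": 0},{"tx": 0,"ty": 0,"tz": 0,"wx": 0,"wy": 0,"wz": 0},{"tx": 0,"ty": 0,"tz": 0,"wx": 0,"wy": 0,"wz": 0},{"tx": 0,"ty": 0,"tz": 0,"wx": 0,"wy": 0,"wz": 0}]' --gripper 0.5 --force 10

```text
time_s: 5.32
ee_pos: [514.1, -242.4, 30.0]
ee_rot: [-180.0, -0.0, -12.5]
force: [0.3, 2.6, 1.6]
gripper_width: 17.8
gripper_force: 10.0
```

Gripped, at 17.8 mm opening. Now I'll slide towards the green stop, which is tool +y.

Request:
move_arm --plan '[{"tx": 0,"ty": 0.6,"tz": 0,"wx": 0,"wy": 0,"wz": 0},{"tx": 0,"ty": 0.7,"tz": 0,"wx": 0,"wy": 0,"wz": 0},{"tx": 0,"ty": 0.7,"tz": 0,"wx": 0,"wy": 0,"wz": 0},{"tx": 0,"ty": 0.7,"tz": 0,"wx": 0,"wy": 0,"wz": 0},{"tx": 0,"ty": 0.7,"tz": 0,"wx": 0,"wy": 0,"wz": 0},{"tx": 0,"ty": 0.7,"tz": 0,"wx": 0,"wy": 0,"wz": 0},{"tx": 0,"ty": 0.7,"tz": 0,"wx": 0,"wy": 0,"wz": 0},{"tx": 0,"ty": 0.6,"tz": 0,"wx": 0,"wy": 0,"wz": 0},{"tx": 0,"ty": 0.6,"tz": 0,"wx": 0,"wy": 0,"wz": 0},{"tx": 0,"ty": 0.6,"tz": 0,"wx": 0,"wy": 0,"wz": 0},{"tx": 0,"ty": 0.4,"tz": 0,"wx": 0,"wy": 0,"wz": 0},{"tx": 0,"ty": 0,"tz": 0,"wx": 0,"wy": 0,"wz": 0}]'

```text
time_s: 6.32
ee_pos: [497.6, -312.9, 30.0]
ee_rot: [179.9, 0.0, -12.5]
force: [-2.5, -0.4, 5.8]
gripper_width: 17.8
gripper_force: 10.0
```

Request:
move_arm --plan '[{"tx": 0,"ty": 0.3,"tz": 0,"wx": 0,"wy": 0,"wz": 0},{"tx": 0,"ty": 0.3,"tz": 0,"wx": 0,"wy": 0,"wz": 0},{"tx": 0,"ty": 0,"tz": 0,"wx": 0,"wy": 0,"wz": 0}]'

```text
time_s: 6.57
ee_pos: [496.3, -318.2, 29.9]
ee_rot: [179.9, 0.1, -12.5]
force: [-3.4, -0.2, 5.0]
gripper_width: 17.8
gripper_force: 10.0
```

Request:
move_arm --plan '[{"tx": 0,"ty": 0.3,"tz": 0,"wx": 0,"wy": 0,"wz": 0},{"tx": 0,"ty": 0.3,"tz": 0,"wx": 0,"wy": 0,"wz": 0},{"tx": 0,"ty": 0,"tz": 0,"wx": 0,"wy": 0,"wz": 0}]'

```text
time_s: 6.82
ee_pos: [494.9, -324.0, 29.9]
ee_rot: [179.9, 0.1, -12.5]
force: [-2.3, 1.0, 5.8]
gripper_width: 17.6
gripper_force: 10.0
```

Request:
move_arm --plan '[{"tx": 0,"ty": 0.2,"tz": 0,"wx": 0,"wy": 0,"wz": 0},{"tx": 0,"ty": 0.2,"tz": 0,"wx": 0,"wy": 0,"wz": 0},{"tx": 0,"ty": 0,"tz": 0,"wx": 0,"wy": 0,"wz": 0}]'

```text
time_s: 7.07
ee_pos: [494.0, -327.7, 29.9]
ee_rot: [180.0, 0.1, -12.5]
force: [-2.5, 0.9, 6.1]
gripper_width: 17.6
gripper_force: 10.0
```

Request:
move_arm --plan '[{"tx": 0,"ty": 0.2,"tz": 0,"wx": 0,"wy": 0,"wz": 0},{"tx": 0,"ty": 0.2,"tz": 0,"wx": 0,"wy": 0,"wz": 0},{"tx": 0,"ty": 0,"tz": 0,"wx": 0,"wy": 0,"wz": 0}]'

```text
time_s: 7.32
ee_pos: [493.8, -328.4, 29.9]
ee_rot: [-179.7, 0.1, -12.6]
force: [0.0, 10.5, 7.4]
gripper_width: 17.5
gripper_force: 10.0
```

It has met the stop, with 10 N of reaction. I'll release, lift and measure again.

Request:
move_arm --plan '[{"tx": 0,"ty": 0,"tz": 0,"wx": 0,"wy": 0,"wz": 0},{"tx": 0,"ty": 0,"tz": 0,"wx": 0,"wy": 0,"wz": 0},{"tx": 0,"ty": 0,"tz": 0,"wx": 0,"wy": 0,"wz": 0},{"tx": 0,"ty": 0,"tz": 0,"wx": 0,"wy": 0,"wz": 0},{"tx": 0,"ty": 0,"tz": -1,"wx": 0,"wy": 0,"wz": 0},{"tx": 0,"ty": 0,"tz": -3,"wx": 0,"wy": 0,"wz": 0},{"tx": 0,"ty": 0,"tz": -3,"wx": 0,"wy": 0,"wz": 0},{"tx": 0,"ty": 0,"tz": -3,"wx": 0,"wy": 0,"wz": 0},{"tx": 0,"ty": 0,"tz": -3,"wx": 0,"wy": 0,"wz": 0},{"tx": 0,"ty": 0,"tz": 0,"wx": 0,"wy": 0,"wz": 0},{"tx": 0,"ty": 0,"tz": 0,"wx": 0,"wy": 0,"wz": 0}]' --gripper 6

```text
time_s: 8.23
ee_pos: [495.3, -331.5, 162.4]
ee_rot: [179.9, -0.3, -12.5]
force: [-0.0, -1.0, 0.1]
gripper_width: 60.1
gripper_force: 0.0
```

```bash
python3 - <<'E'
from m import *
f=grab_frame("wrist");S=grab_frame("scene");s=env.state();print(s["time_s"],s["ee_pos"],s["ee_rot"])
def big(F,lo,hi,box,z,n):
    for c in blobs(F,lo,hi,box):
        e=cv2.fitEllipse(c); print(n,np.round(e[0],1),np.round(e[1],1),np.round(plane(F,*e[0],z),1)); return e[0]
lo,hi=(80,40,90),(110,255,255)
a=big(f,lo,hi,(200,90,500,230),46,"win wrist")
b=big(S,lo,hi,(60,250,130,330),46,"win scene")
if a and b: print(tri([ray(f,*a),ray(S,*b)]))
p=np.array([579.4,-256.5])-88*np.array([.216,.976]);print("pred win",p,proj(f,(*p,46)),proj(S,(*p,46)))
cv2.imwrite("pics/w5.png",f["color"][:,:,::-1])
E
```

```text
8.3333 [ 493.67586241 -330.29723135  159.20827087] [-1.79991625e+02  6.31053882e-02 -1.25086069e+01]
win wrist [325.9 156.5] [42.4 43.7] [ 559.5 -342.6   46. ]
win scene [ 90.4 288.9] [14.8 26.7] [ 557.7 -345.3   46. ]
(array([ 559.97351501, -343.27653466,   48.45879916]), [np.float64(0.7214969411749393), np.float64(0.7214969411750031)])
pred win [ 560.392 -342.388] (np.float64(325.4560027901722), np.float64(155.55368310211594)) (np.float64(91.96972990446838), np.float64(289.9046029276497))
```

View pics/w5.png

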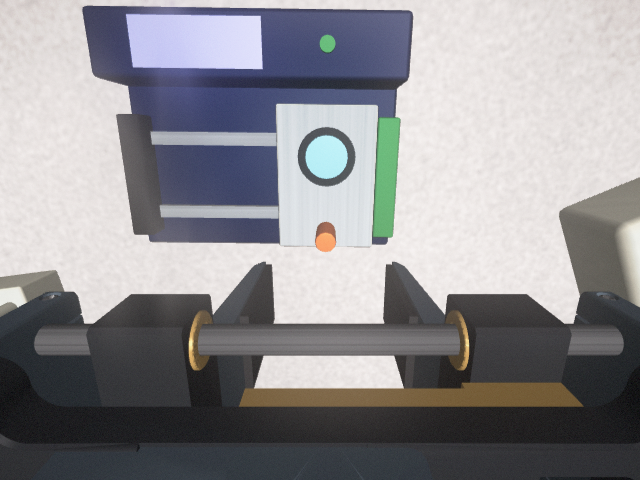

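The wrist view shows the carriage against the green stop, with the window at (326,157), world about (559.7, -343). Now on to the pot.

Request:
move_arm --plan '[{"tx": 0,"ty": 0,"tz": 0,"wx": 0,"wy": 0,"wz": -0.088},{"tx": 0,"ty": 0,"tz": 0,"wx": 0,"wy": 0,"wz": -0.088},{"tx": 0,"ty": 0,"tz": 0,"wx": 0,"wy": 0,"wz": -0.089},{"tx": 0.72,"ty": -3.49,"tz": 0,"wx": 0,"wy": 0,"wz": 0},{"tx": 0.72,"ty": -3.49,"tz": 0,"wx": 0,"wy": 0,"wz": 0},{"tx": 0.72,"ty": -3.49,"tz": 0,"wx": 0,"wy": 0,"wz": 0},{"tx": 0.72,"ty": -3.49,"tz": 0,"wx": 0,"wy": 0,"wz": 0},{"tx": 0.72,"ty": -3.49,"tz": 0,"wx": 0,"wy": 0,"wz": 0},{"tx": 0.72,"ty": -3.49,"tz": 0,"wx": 0,"wy": 0,"wz": 0},{"tx": 0.72,"ty": -3.49,"tz": 0,"wx": 0,"wy": 0,"wz": 0},{"tx": 0.72,"ty": -3.49,"tz": 0,"wx": 0,"wy": 0,"wz": 0},{"tx": 0.72,"ty": -3.49,"tz": 0,"wx": 0,"wy": 0,"wz": 0}]' --gripper 7

```text
time_s: 9.33
ee_pos: [543.2, -12.0, 158.0]
ee_rot: [-180.0, 0.2, 2.7]
force: [0.1, 0.2, -0.2]
gripper_width: 69.9
gripper_force: 0.0
```

Request:
move_arm --plan '[{"tx": 0.72,"ty": -3.49,"tz": 0,"wx": 0,"wy": 0,"wz": 0},{"tx": 0.72,"ty": -3.49,"tz": 0,"wx": 0,"wy": 0,"wz": 0},{"tx": 0.72,"ty": -3.49,"tz": 0,"wx": 0,"wy": 0,"wz": 0},{"tx": 0.72,"ty": -3.49,"tz": 0,"wx": 0,"wy": 0,"wz": 0},{"tx": 0.72,"ty": -3.49,"tz": 0,"wx": 0,"wy": 0,"wz": 0},{"tx": 0.72,"ty": -3.49,"tz": 0,"wx": 0,"wy": 0,"wz": 0},{"tx": 0.72,"ty": -3.49,"tz": 0,"wx": 0,"wy": 0,"wz": 0},{"tx": 0.72,"ty": -3.49,"tz": 0,"wx": 0,"wy": 0,"wz": 0},{"tx": 0.72,"ty": -3.49,"tz": 0,"wx": 0,"wy": 0,"wz": 0},{"tx": 0,"ty": 0,"tz": 0,"wx": 0,"wy": 0,"wz": 0},{"tx": 0,"ty": 0,"tz": 0,"wx": 0,"wy": 0,"wz": 0},{"tx": 0,"ty": 0,"tz": 0,"wx": 0,"wy": 0,"wz": 0}]'

```text
time_s: 10.33
ee_pos: [593.5, 302.3, 157.9]
ee_rot: [179.9, 0.2, 2.7]
force: [0.6, 0.2, 0.4]
gripper_width: 69.7
gripper_force: 0.0
```

```bash
python3 - <<'E'
from m import *
f=grab_frame("wrist");S=grab_frame("scene");s=env.state();p=s["ee_pos"];print(s["time_s"],p,s["ee_rot"])
print("pred",proj(f,(593.3,303.9,85)),proj(f,(593.3,303.9,74)),"tip front mid px", proj(f,p+[16,0,30]))
for F,box in((f,(200,100,460,330)),(S,(480,220,530,270))):
    for c in blobs(F,(0,140,50),(8,255,255),box,2):
        x=cv2.boundingRect(c);M=cv2.moments(c);print(x,cv2.contourArea(c),M['m10']/M['m00'],M['m01']/M['m00'])
cv2.imwrite("pics/w6.png",f["color"][:,:,::-1])
E
```

```text
10.4333 [593.99250169 301.58407301 158.92418851] [1.79930521e+02 9.06420495e-02 2.61153801e+00]
pred (np.float64(327.6105335799399), np.float64(239.12503352984217)) (np.float64(327.62209178179654), np.float64(235.51891424626905)) tip front mid px (np.float64(333.2690783290918), np.float64(264.6312670861819))
(308, 220, 37, 37) 1003.0 325.7196743104021 237.98055832502493
(312, 215, 13, 7) 3.0 317.0 217.83333333333334
(494, 234, 23, 23) 380.5 504.8747262374069 245.1191414805081
```

View pics/w6.png

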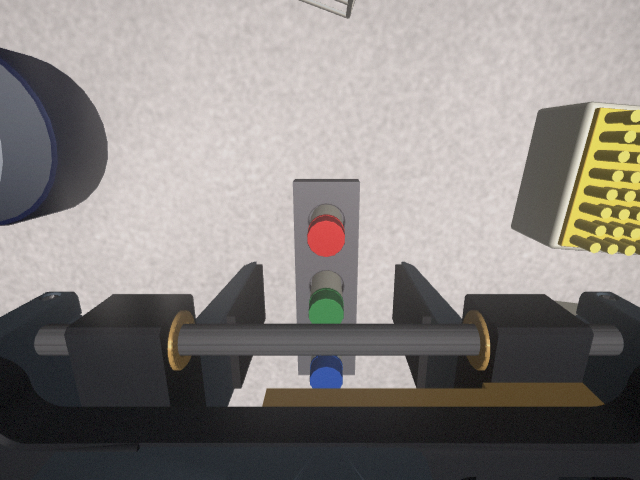

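The wrist view shows the red cap at (326,238), matching the prediction, with the fingers clear on both sides. I'll descend and grip.

Request:
move_arm --plan '[{"tx": 0,"ty": -0.1,"tz": 2,"wx": 0,"wy": 0,"wz": 0},{"tx": 0,"ty": 0,"tz": 2,"wx": 0,"wy": 0,"wz": 0},{"tx": 0,"ty": 0,"tz": 2,"wx": 0,"wy": 0,"wz": 0},{"tx": 0,"ty": 0,"tz": 2,"wx": 0,"wy": 0,"wz": 0},{"tx": 0,"ty": 0,"tz": 2,"wx": 0,"wy": 0,"wz": 0},{"tx": 0,"ty": 0,"tz": 2,"wx": 0,"wy": 0,"wz": 0},{"tx": 0,"ty": 0,"tz": 1.5,"wx": 0,"wy": 0,"wz": 0},{"tx": 0,"ty": 0,"tz": 1,"wx": 0,"wy": 0,"wz": 0},{"tx": 0,"ty": 0,"tz": 0,"wx": 0,"wy": 0,"wz": 0},{"tx": 0,"ty": 0,"tz": 0,"wx": 0,"wy": 0,"wz": 0}]'

```text
time_s: 11.27
ee_pos: [594.5, 303.3, 14.7]
ee_rot: [180.0, 0.0, 2.6]
force: [0.3, 0.9, 0.4]
gripper_width: 70.1
gripper_force: 0.0
```

Request:
move_arm --plan '[{"tx": 0,"ty": 0,"tz": 0,"wx": 0,"wy": 0,"wz": 0},{"tx": 0,"ty": 0,"tz": 0,"wx": 0,"wy": 0,"wz": 0},{"tx": 0,"ty": 0,"tz": 0,"wx": 0,"wy": 0,"wz": 0},{"tx": 0,"ty": 0,"tz": 0,"wx": 0,"wy": 0,"wz": 0},{"tx": 0,"ty": 0,"tz": 0,"wx": 0,"wy": 0,"wz": 0},{"tx": 0,"ty": 0,"tz": 0,"wx": 0,"wy": 0,"wz": 0},{"tx": 0,"ty": 0,"tz": 0,"wx": 0,"wy": 0,"wz": 0},{"tx": 0,"ty": 0,"tz": 0,"wx": 0,"wy": 0,"wz": 0}]' --gripper 1.5 --force 20

```text
time_s: 11.93
ee_pos: [594.4, 304.2, 14.9]
ee_rot: [-180.0, -0.0, 2.7]
force: [-0.2, 0.1, 1.5]
gripper_width: 32.0
gripper_force: 20.0
```

Request:
move_arm --plan '[{"tx": 0,"ty": 0,"tz": -1,"wx": 0,"wy": 0,"wz": 0},{"tx": 0,"ty": 0,"tz": -2,"wx": 0,"wy": 0,"wz": 0},{"tx": 0,"ty": 0,"tz": -2,"wx": 0,"wy": 0,"wz": 0},{"tx": 0,"ty": 0,"tz": -2,"wx": 0,"wy": 0,"wz": 0},{"tx": 0,"ty": 0,"tz": -2,"wx": 0,"wy": 0,"wz": 0},{"tx": 0,"ty": 0,"tz": -2,"wx": 0,"wy": 0,"wz": 0},{"tx": 0,"ty": 0,"tz": -2,"wx": 0,"wy": 0,"wz": 0},{"tx": 0,"ty": 0,"tz": -1,"wx": 0,"wy": 0,"wz": 0},{"tx": 0,"ty": 0,"tz": -1,"wx": 0,"wy": 0,"wz": 0},{"tx": 0,"ty": 0,"tz": 0,"wx": 0,"wy": 0,"wz": 0},{"tx": 0,"ty": 0,"tz": 0,"wx": 0,"wy": 0,"wz": 0}]'

```text
time_s: 12.85
ee_pos: [594.1, 304.0, 164.4]
ee_rot: [180.0, 0.0, 2.7]
force: [-0.4, -0.5, -1.6]
gripper_width: 31.5
gripper_force: 20.0
```

```bash
python3 - <<'E'
from m import *
f=grab_frame("wrist");S=grab_frame("scene");s=env.state();p=s["ee_pos"];print(s["time_s"],p,s["gripper_width"],s["gripper_force"])
# expect cap centre at z = p.z -4.9 + 63.5
c0=np.array([593.3,304.2,p[2]+58.6]);print("pred cap",proj(S,c0),proj(S,(593.3,304.2,p[2]-4.9)))
for F,box in((S,(440,60,560,270)),(f,(200,200,460,480))):
    for c in blobs(F,(0,140,50),(8,255,255),box,2): print(cv2.boundingRect(c),cv2.contourArea(c))
cv2.imwrite("pics/s7.png",np.hstack([cv2.resize(S["color"][60:300,400:640,::-1],(400,400)),cv2.resize(f["color"][200:440,200:440,::-1],(400,400))]))
E
```

```text
12.95 [593.57744096 303.72405753 163.09693239] 31.546025427293895 19.99775603413582
pred cap (np.float64(528.9639428485873), np.float64(164.46510142958883)) (np.float64(518.0795519323019), np.float64(201.98889133664179))
(523, 151, 20, 25) 307.5
(294, 280, 70, 44) 2394.5
(305, 356, 47, 8) 217.0
```

View pics/s7.png

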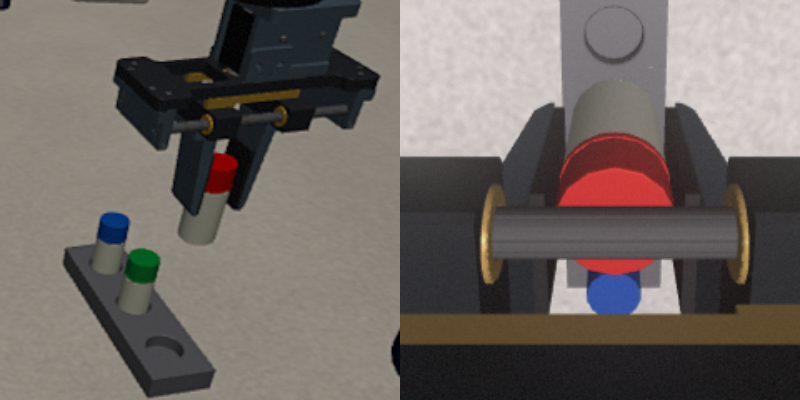

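The pot is held upright between the fingers and clear of the tray, with its underside at scene px about (519,204), as predicted. Now I'll carry it over.

Request:
move_arm --plan '[{"tx": -0.1,"ty": 1,"tz": 0,"wx": 0,"wy": 0,"wz": 0},{"tx": -0.2,"ty": 2,"tz": 0,"wx": 0,"wy": 0,"wz": 0},{"tx": -0.3,"ty": 3,"tz": 0,"wx": 0,"wy": 0,"wz": 0},{"tx": -0.3,"ty": 3,"tz": 0,"wx": 0,"wy": 0,"wz": 0},{"tx": -0.3,"ty": 3,"tz": 0,"wx": 0,"wy": 0,"wz": 0},{"tx": -0.3,"ty": 3,"tz": 0,"wx": 0,"wy": 0,"wz": 0},{"tx": -0.3,"ty": 3,"tz": 0,"wx": 0,"wy": 0,"wz": 0},{"tx": -0.3,"ty": 3,"tz": 0,"wx": 0,"wy": 0,"wz": 0},{"tx": -0.3,"ty": 3,"tz": 0,"wx": 0,"wy": 0,"wz": 0},{"tx": -0.3,"ty": 3,"tz": 0,"wx": 0,"wy": 0,"wz": 0},{"tx": -0.3,"ty": 3,"tz": 0,"wx": 0,"wy": 0,"wz": 0},{"tx": -0.3,"ty": 3,"tz": 0,"wx": 0,"wy": 0,"wz": 0}]'

```text
time_s: 13.95
ee_pos: [575.6, -29.1, 163.8]
ee_rot: [180.0, 0.1, 2.7]
force: [0.7, -0.0, -0.4]
gripper_width: 31.4
gripper_force: 20.0
```

Request:
move_arm --plan '[{"tx": -0.3,"ty": 3,"tz": 0,"wx": 0,"wy": 0,"wz": 0},{"tx": -0.3,"ty": 3,"tz": 0,"wx": 0,"wy": 0,"wz": 0},{"tx": -0.3,"ty": 3,"tz": 0,"wx": 0,"wy": 0,"wz": 0},{"tx": -0.3,"ty": 3,"tz": 0,"wx": 0,"wy": 0,"wz": 0},{"tx": -0.3,"ty": 3,"tz": 0,"wx": 0,"wy": 0,"wz": 0},{"tx": -0.3,"ty": 3,"tz": 0,"wx": 0,"wy": 0,"wz": 0},{"tx": -0.3,"ty": 3,"tz": 0,"wx": 0,"wy": 0,"wz": 0},{"tx": -0.3,"ty": 3,"tz": 0,"wx": 0,"wy": 0,"wz": 0},{"tx": -0.3,"ty": 3,"tz": 0,"wx": 0,"wy": 0,"wz": 0},{"tx": -0.2,"ty": 2.5,"tz": 0,"wx": 0,"wy": 0,"wz": 0},{"tx": -0.2,"ty": 2,"tz": 0,"wx": 0,"wy": 0,"wz": 0},{"tx": 0,"ty": 0,"tz": 0,"wx": 0,"wy": 0,"wz": 0}]'

```text
time_s: 14.95
ee_pos: [558.9, -347.5, 163.2]
ee_rot: [179.9, 0.1, 2.5]
force: [0.3, -0.5, -1.0]
gripper_width: 31.8
gripper_force: 20.0
```

Request:
move_arm --plan '[{"tx": 0,"ty": 0,"tz": 0,"wx": 0,"wy": 0,"wz": 0},{"tx": 0,"ty": 0,"tz": 0,"wx": 0,"wy": 0,"wz": 0}]'

```text
time_s: 15.12
ee_pos: [559.9, -342.6, 163.9]
ee_rot: [-179.9, 0.1, 2.7]
force: [-0.6, -0.1, -0.6]
gripper_width: 31.4
gripper_force: 20.0
```

```bash
cat > chk.py <<'E'
from m import *
P=[]
for _ in range(4):
    S=grab_frame("scene");f=grab_frame("wrist");P.append(env.state()["ee_pos"])
s=env.state();p=np.mean(P,0);print(s["time_s"],p,s["ee_rot"],s["gripper_width"],s["gripper_force"])
print("window wrist pred px",proj(f,(559.7,-343,46)),"scene",proj(S,(559.7,-343,46)))
for F,box in((S,(60,240,140,330)),(f,(200,60,460,330))):
    for c in blobs(F,(80,40,90),(110,255,255),box):
        print("glass",cv2.boundingRect(c),cv2.contourArea(c))
# red cap in scene, ray at cap-centre height
h=p[2]-4.9
for c in blobs(S,(0,140,50),(8,255,255),(40,100,160,300)):
    x,y,w,hh=cv2.boundingRect(c);print("cap",(x,y,w,hh),cv2.contourArea(c),"pred",proj(S,(p[0]-.5,p[1],h+63.5)))
for c in blobs(f,(0,140,50),(8,255,255),(200,200,460,480)): print("cap wrist",cv2.boundingRect(c))
E
python3 chk.py
```

```text
15.5167 [ 560.62072524 -342.29123495  164.71681079] [ 1.79989675e+02 -8.82955057e-03  2.72436564e+00] 31.323174879829573 19.99764896929264
window wrist pred px (np.float64(330.0117909380211), np.float64(226.93504600988078)) scene (np.float64(91.66290681497108), np.float64(289.6309916274414))
glass (78, 281, 26, 17) 307.5
glass (310, 208, 40, 39) 1201.0
cap (40, 180, 19, 26) 332.5 pred (np.float64(48.58640912355935), np.float64(193.56890192765198))
cap wrist (294, 280, 70, 44)
```

Request:
move_arm --plan '[{"tx": 0,"ty": 0,"tz": 1,"wx": 0,"wy": 0,"wz": 0},{"tx": 0,"ty": 0.1,"tz": 1,"wx": 0,"wy": 0,"wz": 0},{"tx": 0,"ty": 0,"tz": 1,"wx": 0,"wy": 0,"wz": 0},{"tx": 0,"ty": 0,"tz": 1,"wx": 0,"wy": 0,"wz": 0},{"tx": 0,"ty": 0,"tz": 1,"wx": 0,"wy": 0,"wz": 0},{"tx": 0,"ty": 0,"tz": 1,"wx": 0,"wy": 0,"wz": 0},{"tx": 0,"ty": 0,"tz": 1,"wx": 0,"wy": 0,"wz": 0},{"tx": 0,"ty": 0,"tz": 1,"wx": 0,"wy": 0,"wz": 0},{"tx": 0,"ty": 0,"tz": 0,"wx": 0,"wy": 0,"wz": 0},{"tx": 0,"ty": 0,"tz": 0,"wx": 0,"wy": 0,"wz": 0},{"tx": 0,"ty": 0,"tz": 0,"wx": 0,"wy": 0,"wz": 0},{"tx": 0,"ty": 0,"tz": 0,"wx": 0,"wy": 0,"wz": 0}]'

```text
time_s: 16.52
ee_pos: [561.1, -344.5, 85.5]
ee_rot: [179.9, -0.1, 2.7]
force: [0.5, 0.1, -0.5]
gripper_width: 31.8
gripper_force: 20.0
```

```bash
sed -i 's/(40,100,160,300)/(10,100,160,300)/' chk.py; cat >> chk.py <<'E'
for d in(-3,-.8,2): print("rim pred",d,proj(f,p+[16+d,0,47.1]))
# predicted scene bbox of cap (visible)
a=np.linspace(0,2*np.pi,60)
for d in((-4,0),(-.8,0),(3,0)):
    q=np.array([proj(S,(p[0]+d[0]+16*np.cos(t),p[1]+d[1]+16*np.sin(t),h+z)) for t in a for z in(52,75)]);print("cap bbox pred",d,q.min(0),q.max(0))
# white pot body column below cap: lowest bright pixel
u,v=map(int,proj(S,(p[0]-.8,p[1],h+10)))
g=cv2.cvtColor(S["color"],cv2.COLOR_RGB2GRAY);hs=cv2.cvtColor(S["color"],cv2.COLOR_RGB2HSV);print("col",u,v,[(v+k,int(g[v+k,u]),int(hs[v+k,u,1])) for k in range(-4,26,2)])
print("bottom front rim pred",proj(S,(p[0]+15.2,p[1],h)))
E
python3 chk.py
```

```text
16.9167 [ 560.82033756 -344.30040415   85.1175917 ] [ 1.79985212e+02 -9.69801475e-03  2.68056385e+00] 31.63410339076521 19.997773692011833
window wrist pred px (np.float64(328.1050747398409), np.float64(253.38128902571236)) scene (np.float64(91.66290681497108), np.float64(289.6309916274414))
glass (78, 281, 26, 17) 308.5
glass (302, 229, 52, 35) 911.0
cap (53, 228, 26, 25) 410.0 pred (np.float64(68.35559102692466), np.float64(240.91987428001312))
cap wrist (294, 280, 70, 44)
rim pred -3 (np.float64(331.8756426667512), np.float64(282.6480917859031))
rim pred -0.8 (np.float64(332.0968217703952), np.float64(278.4262998365158))
rim pred 2 (np.float64(332.3807086608666), np.float64(273.007562853758))
cap bbox pred (-4, 0) [ 53.68491844 226.00396189] [ 83.86194323 252.93427973]
cap bbox pred (-0.8, 0) [ 52.98779742 227.36419459] [ 83.30028299 254.41816072]
cap bbox pred (3, 0) [ 52.15304222 228.99262319] [ 82.62793111 256.19485265]
col 81 268 [(264, 76, 33), (266, 78, 29), (268, 81, 31), (270, 82, 33), (272, 83, 27), (274, 86, 32), (276, 88, 32), (278, 88, 32), (280, 111, 18), (282, 99, 13), (284, 7, 113), (286, 104, 122), (288, 111, 118), (290, 110, 118), (292, 109, 119)]
bottom front rim pred (np.float64(80.59830276661245), np.float64(281.0904020490145))
```

Everything agrees within 1–2 mm. I'll make the final descent of 19 mm.

Request:
move_arm --plan '[{"tx": 0,"ty": 0,"tz": 0.4,"wx": 0,"wy": 0,"wz": 0},{"tx": 0,"ty": 0,"tz": 0.4,"wx": 0,"wy": 0,"wz": 0},{"tx": 0,"ty": 0,"tz": 0.4,"wx": 0,"wy": 0,"wz": 0},{"tx": 0,"ty": 0,"tz": 0.4,"wx": 0,"wy": 0,"wz": 0},{"tx": 0,"ty": 0,"tz": 0.3,"wx": 0,"wy": 0,"wz": 0},{"tx": 0,"ty": 0,"tz": 0,"wx": 0,"wy": 0,"wz": 0},{"tx": 0,"ty": 0,"tz": 0,"wx": 0,"wy": 0,"wz": 0},{"tx": 0,"ty": 0,"tz": 0,"wx": 0,"wy": 0,"wz": 0},{"tx": 0,"ty": 0,"tz": 0,"wx": 0,"wy": 0,"wz": 0},{"tx": 0,"ty": 0,"tz": 0,"wx": 0,"wy": 0,"wz": 0},{"tx": 0,"ty": 0,"tz": 0,"wx": 0,"wy": 0,"wz": 0},{"tx": 0,"ty": 0,"tz": 0,"wx": 0,"wy": 0,"wz": 0}]'

```text
time_s: 17.92
ee_pos: [560.7, -344.2, 65.8]
ee_rot: [180.0, -0.0, 2.7]
force: [-0.3, 0.0, -0.8]
gripper_width: 31.7
gripper_force: 20.0
```

```bash
python3 chk.py
```

```text
18.3167 [ 560.62164307 -344.19535176   65.6924751 ] [1.79993344e+02 4.90936406e-04 2.68102470e+00] 31.820666424349593 19.997695237398148
window wrist pred px (np.float64(328.1416246251611), np.float64(262.2579230629067)) scene (np.float64(91.66290681497108), np.float64(289.6309916274414))
glass (78, 281, 26, 17) 211.5
glass (300, 236, 56, 37) 650.0
cap (58, 238, 25, 25) 396.0 pred (np.float64(73.22632747544176), np.float64(251.2808637374315))
cap wrist (294, 280, 70, 44)
rim pred -3 (np.float64(331.71022784969915), np.float64(282.74981942730943))
rim pred -0.8 (np.float64(331.9304943164112), np.float64(278.5346821322486))
rim pred 2 (np.float64(332.2132092744968), np.float64(273.124496998366))
cap bbox pred (-4, 0) [ 58.8934019  236.50753056] [ 88.35793541 263.1187988 ]
cap bbox pred (-0.8, 0) [ 58.22852372 237.88169961] [ 87.82243051 264.61341606]
cap bbox pred (3, 0) [ 57.43249875 239.52657405] [ 87.18147983 266.40269509]
col 85 278 [(274, 77, 33), (276, 79, 31), (278, 83, 33), (280, 85, 33), (282, 87, 32), (284, 88, 34), (286, 88, 29), (288, 90, 50), (290, 110, 133), (292, 109, 119), (294, 109, 119), (296, 113, 118), (298, 36, 101), (300, 4, 182), (302, 111, 16)]
bottom front rim pred (np.float64(85.06942690234493), np.float64(290.35671853814597))
```

```bash
python3 -c "from workcell import env; print(env.job_done())"
```

```text
the job is handed in; nothing more can be done
None
```

I handed the job in at about 18 s: the carriage is against the green end stop, and the red-capped pot is held upright about 15 mm above the glass, centred within about 2 mm by my camera checks; the judged result wasn't shown.

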